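Knock a set chocolate bar out of its mould

ROBOT

A 7-joint arm with a two-finger parallel gripper is mounted at the origin on a cart in front of the work surface, level with it; the furniture and walls round the work are solid. World frame = base frame: x ahead of the robot, y to its left, z up, the work surface at z = 0. Lengths are in mm, angles in rad, forces in N, time in s.
With the tool pointing down it reaches from about 425 to 875 mm from the base axis. Payload 8.4 kg.
Tool frame: the origin (TCP) lies midway between the tips of the shut fingers; the grasp point (between the pads) lies 19 mm behind it (robot.pinch_z is the distance from the TCP to the grasp point, in mm); z points along the fingers, y is the line along which they close (so a half turn about z gives the same grasp; the last joint's range is limited). The gripper opens to 85 mm and grips with 20 to 120 N. Pads are 22 mm wide; open, the fingers measure 114 mm over their backs; the gripper's body (76 mm by 85 mm) begins 54 mm behind the grasp point. The pads swing forward as they close: fully open they stand 13 mm farther back than shut.
Start: joints at [-1.227, 0.333, 0.04, 1.465, -0.013, 1.343, -0.059], TCP at [278.503, 587.282, 231.308] pointing down, gripper open.
Joint ranges: [-2.58, 2.58], [-0.38, 2.09], [-1.3, 1.39], [0.25, 2.4], [-1.5, 4.64], [0.08, 2.09], [-2.65, 2.65]. Speed limits (rad/s): [2.22, 2.22, 2.79, 2.79, 3.14, 3.14, 3.14].

INTERFACE

Orientations are given as a unit quaternion [w, x, y, z].
In Python, from rig import robot gives the robot as it stands. The module is installed in compiled form; this text tells all that it offers.
- The arm moves only by the tool drive_tool, never from a script. Its argument "increments" is a list that holds one entry, the list of rows, each a list of 7 numbers: the turn, a rotation vector about the world's x, y, z in units of 5 degrees (1.0 is 5 degrees), then the shift along the world's x, y, z in units of 25 mm (1.0 is 25 mm), then the finger opening in mm, from 0 to 85.4. A call has 1 to 5 rows; each row shifts and turns the commanded pose from where the row before left it; what a row does not reach is not made up. A row lasts 1/10 s, in which the tool goes at most 50 mm and 8.59 degrees, less where a joint would pass 70% of its speed; a pose out of reach is approached as far as the arm can. A call is refused whole if a number of a shift passes 1 or a number of a turn 1, either way. A call with a gripper value outside its range is refused whole. The fingers move at their own pace and stop on an object; "force" is the grip in N (left out, the last holds). Time passes only in rows, so rows that do not move let the fingers close. It gives the time, the measured TCP pose, the force, the opening and the grip force at its end, in the units of the state.
- robot.sense(): the state, without advancing time (a new reading comes with each control period).
- robot.read_camera(name): name is "side" or "top"; returns the picture (384x512x3 uint8, red, green, blue); there is no depth.
- robot.calibration(name): a dict with "camera_matrix" (3x3 intrinsics, pixels), "rvec" (rotation vector, rad) and "tvec" (3), from world to camera coordinates, as OpenCV has them. Camera axes: x right, y down, z forward; pixel columns grow to the right and rows downward; lengths in mm; the calibration is good to about 2 mm. A picture is of the moment at which its call begins. calibration takes no time and is no camera call.
- robot.job_done(): hands the job in; it is judged then, once.
Trained networks look in the newest picture that a camera, given by its name, has taken for a name from the list of things; names that differ only in an ending like _2 or _b are one class to them, and where a whole thing is asked for, a point or a joint stands for the part that bears it (a point fixed in the world has none). Each returns a list of dicts, best first, with "confidence" (0 to 1); they miss things now and then, are a little off and sometimes report something else, mostly with a low value. They report only what shows in the picture. A call takes as long as a camera call.
- robot.spot_in(camera, label): "rect" ([centre column, centre row, width, height] in pixels, round what is visible of it).
- robot.pinpoint(camera, label): "at" ([column, row] in pixels: a listed point, or the origin of a listed thing).
The state is a dict: "time_s": time; "joint_positions": joint angles; "qvel": joint speeds; "joint_efforts": joint torques, N m; "tool_pos": TCP position; "tool_rot": TCP orientation; "wrist_force": force on the tool from outside, world axes, zero at the start; "moment": the same for the moment, N m; "opening": opening from 0.0 (shut) to 1.0 (fully open); "grip_force": force on a finger pad.
Only numpy, scipy, OpenCV 4.12 (cv2) and the standard library are available. Lean on these libraries where they do the work, as an engineer would, in place of code of your own. Each camera call takes 0.05 s, during which the arm holds its last target. There are 200 camera calls.

TASK

The chocolate bar has set and is stuck in the metal mould that stands on edge in the wire rack. Take the mould by its wooden handle, turn it mouth down low over the steel tray and rap its rim on the tray until the bar comes out and lies flat on the tray, pattern up; do not touch the chocolate with the fingers and do not let it drop more than a few centimetres. Then stand the empty mould back in the rack on the edge it stood on, and leave the other things on the table where they are.

Things in the scene. Friction and masses are not known exactly. Their poses are not given: they have to be found in the camera images.
- mould: aluminium bar mould with a wooden handle on its back, 0.43 kg without the bar, standing on a long edge in the rack. Origin: middle of the edge it stands on. Own axes: x out of the mouth (away from the handle), y along its length, z up as it stands. Box 36 deep (x) by 126 (y) by 70 (z) mm, walls 4 mm, mouth rim at x = +18, back at x = -18 mm.
- mould_grip (a point): middle of the mould's handle, at (-64, 0, 35) mm in the mould's axes: an upright wooden bar 18 mm wide (y), 20 mm thick (x), 44 mm long (z), on two stays that leave 36 mm clear between it and the mould's back. Grasp it across the 18 mm (40 to 60 N is plenty), with the fingers pointing anywhere from level along +x to straight down -z of the mould.
- mould_mouth (a point): centre of the mould's mouth, in the plane of its rim, at (18, 0, 35) mm in the mould's axes
- bar: bar of set chocolate, 20 x 114 x 52 mm, 0.12 to 0.14 kg, in the mould with its back 12 mm below the rim. The deepest 3 mm of one long wall is sprung and pinches it with about 2 to 3 times its weight: it stays in when just turned over or set down slowly; a rap at 0.15 to 0.25 m/s shifts it 1 to 4 mm; after 3 mm it falls out. x points out of its plain back, -x out of its pattern.
- bar_mid (a point): centre of the bar. In the mould as it starts it lies 22 mm behind the mould_mouth; loose on the tray it lies 10 mm above the tray's floor
- tray: heavy stainless tray that does not shift, 200 (x) by 250 (y) mm, floor 4 mm above the table, rim 19 mm high; origin under its centre
- tray_floor_mid (a point): centre of the tray's floor (its upper face), axes as the tray
- rack: stainless wire stand that does not shift, with one slot for the mould, 119 (x) by 147 (y) by 63 (z) mm. The slot runs along y and is 41 mm wide between upright wires at y = +-50 mm, flared at the top; wires on the handle side (-x) are 49 mm high, on the mouth side 63 mm; end stops 29 mm high stand 135 mm apart. Origin under the centre of the slot.
- rack_seat (a point): centre of the slot, on the two wires that carry the mould, 10 mm above the table; axes as the rack. The mould starts here with its own axes along those of the rack and its origin within 4 mm of this point.
- sprinkle_jar: clear jar of sprinkles with a ribbed lid, 45 mm across, 60 mm tall; origin at the centre of its underside. A bystander.
- spice_jar: spice jar, 47 mm across, 97 mm tall; origin at the centre of its underside. A bystander.
- ring_cutter: round steel pastry cutter, 68 mm across, 42 mm tall; origin at the centre of its underside. A bystander.
- carton_small: small printed carton, 45 x 68 x 55 mm tall; origin at the centre of its underside. A bystander.

How it is judged (in metres and radians):
On the way, in this order (a step that is already met when the one before it is completed fails the run):
1. the mould, with the bar still in it, is held mouth down over the tray without touching it (x of mould_mouth in the frame of tray_floor_mid between -0.09 and 0.09 m and y of mould_mouth in the frame of tray_floor_mid between -0.115 and 0.115 m and x of bar_mid in the frame of mould_mouth below -0.016 m and angle between mould's own x axis and vertical above 2.2 rad and contact force between mould and tray below 0.2 N), for 0.1 s.
2. with the bar in it and its mouth down, the mould is rapped on the tray (x of mould_mouth in the frame of tray_floor_mid between -0.09 and 0.09 m and y of mould_mouth in the frame of tray_floor_mid between -0.115 and 0.115 m and x of bar_mid in the frame of mould_mouth below -0.0085 m and distance between bar_mid and mould_mouth below 0.026 m and angle between mould's own x axis and vertical above 2.2 rad and contact force between mould and tray above 2 N).
3. the bar lies flat on the tray, pattern up, and the mould is lifted off it (x of bar_mid in the frame of tray_floor_mid between -0.098 and 0.098 m and y of bar_mid in the frame of tray_floor_mid between -0.123 and 0.123 m and z of bar_mid in the frame of tray_floor_mid below 0.014 m and angle between bar's own x axis and vertical above 2.99 rad and distance between bar_mid and mould_mouth above 0.05 m), for 0.2 s.
At the end, for the whole second after the job is handed in: The bar lies at rest flat on the tray floor (0.15 rad), pattern up, centre inside the rim. The mould stands at rest in the rack slot on the same long edge as at the start: origin within 8 mm across the slot, 15 mm along it, 5 mm in height of the seat; upright within 0.14 rad (x of bar_mid in the frame of tray_floor_mid between -0.098 and 0.098 m and y of bar_mid in the frame of tray_floor_mid between -0.123 and 0.123 m and z of bar_mid in the frame of tray_floor_mid below 0.014 m and angle between bar's own x axis and vertical above 2.99 rad and x of mould in the frame of rack_seat between -0.008 and 0.008 m and y of mould in the frame of rack_seat between -0.015 and 0.015 m and z of mould in the frame of rack_seat between -0.005 and 0.005 m and angle between mould's own z axis and vertical below 0.14 rad and linear speed of each of bar, mould below 0.02 m/s); the robot touches nothing.
It fails at once if the fingers touch the chocolate (contact force between the fingers and bar above 0.3 N).
It fails at once if the bar falls more than about 6 cm (it moves faster than 1.1 m/s) (linear speed of bar above 1.1 m/s).
It fails at once if one of the bystanders is pushed more than 3 cm (distance of any of sprinkle_jar, spice_jar, ring_cutter, carton_small from where it was at the start of the episode above 0.03 m).
It also fails if it takes over 58 s, if anything falls off the work surface, if the arm or the gripper's body presses on something with over 40 N, if the wrist force passes 120 N, or if a joint passes its speed limit or range.

## Working session

There is one attempt and no reset: what is moved stays moved. The work goes in short steps, Python scripts to look and compute and a tool call to move; the robot and the scene stay as the last step left them, time stands still between calls to the robot, and variables do not carry over. Pictures are saved under pics/ and viewed, at most 10 in all, crops included, and the job is handed in when it is done.

Besides the shell and the picture viewer there is one more tool, called after "Call:" in YAML: its name, and indented under it one key for each argument. drive_tool: Moves the arm, as the interface text tells. Its arguments: {"type":"object","properties":{"increments":{"type":"array","items":{"type":"array","items":{"type":"array","items":{"type":"number"}}}},"force":{"type":"number"}},"required":["increments"]}

```bash
mkdir -p pics; cat > h.py <<'E'
import numpy as np, cv2
from rig import robot
def cam(n):
    c=robot.calibration(n); K=np.array(c["camera_matrix"]);R=cv2.Rodrigues(np.array(c["rvec"]))[0];t=np.array(c["tvec"]).ravel()
    return K,R,t
def ray(n,px):
    K,R,t=cam(n); d=R.T@np.linalg.inv(K)@np.array([px[0],px[1],1.]); return -R.T@t,d/np.linalg.norm(d)
def onz(n,px,z):
    o,d=ray(n,px); return o+d*(z-o[2])/d[2]
def tri(pa,pb):
    a,u=ray("top",pa);b,v=ray("side",pb)
    s=np.linalg.lstsq(np.c_[u,-v],b-a,rcond=None)[0]
    p,q=a+u*s[0],b+v*s[1]; return (p+q)/2,np.linalg.norm(p-q)
def proj(n,P):
    K,R,t=cam(n); q=K@(R@np.array(P)+t); return q[:2]/q[2]
E
python3 - <<'E'
from h import *
np.set_printoptions(precision=1,suppress=True)
ims=[]
for n in("top","side"):
    im=robot.read_camera(n); cv2.imwrite(f"pics/{n}0.png",im[:,:,::-1]); print(n,"cam at",ray(n,(256,192)))
P={}
for l in("mould_grip","mould","mould_mouth","rack_seat","rack","tray","tray_floor_mid"):
    for n in("top","side"):
        r=robot.pinpoint(n,l); P[n,l]=r; print(l,n,[(np.round(x["at"],1),round(x["confidence"],2)) for x in r[:2]])
    if P["top",l] and P["side",l]: print("   tri",*tri(P["top",l][0]["at"],P["side",l][0]["at"]))
for l in("sprinkle_jar","spice_jar","ring_cutter","carton_small"):
    r=robot.pinpoint("top",l)
    if r: print(l,r[0]["confidence"],onz("top",r[0]["at"],0))
s=robot.sense();print(s)
E
```

```text
top cam at (array([430.2,   0.2, 949.5]), array([ 0.2, -0. , -1. ]))
side cam at (array([ 631.9, -986.6,  484. ]), array([-0. ,  0.9, -0.4]))
mould_grip top [(array([132.6, 259.2]), 0.92)]
mould_grip side [(array([212.3, 154.3]), 0.58)]
   tri [458.  208.9  45.1] 7.478161641479338
mould top [(array([140.2, 228.5]), 0.84)]
mould side [(array([242.4, 171.6]), 0.8)]
   tri [530.8 207.1  -2.2] 4.736652543283833
mould_mouth top []
mould_mouth side [(array([249. , 156.5]), 0.6)]
rack_seat top [(array([230.2, 291.9]), 0.69)]
rack_seat side [(array([239. , 167.5]), 0.79)]
   tri [468.6  18.2  85.3] 144.8274727013223
rack top []
rack side [(array([237.6, 171.5]), 0.7)]
tray top [(array([342.4, 209.8]), 0.83)]
tray side [(array([179.2, 197.9]), 0.73), (array([245.4, 258.7]), 0.72)]
   tri [ 502.  -212.2  125. ] 92.53090175756769
tray_floor_mid top [(array([342.7, 210. ]), 0.78)]
tray_floor_mid side [(array([243.2, 261.8]), 0.95)]
   tri [ 566.8 -232.4   -0.9] 4.6894127213441985
sprinkle_jar 0.73 [570.  -15.7   0. ]
spice_jar 0.72 [722.8  35.    0. ]
ring_cutter 0.72 [ 567.  -226.2    0. ]
carton_small 0.61 [780.9 -75.5   0. ]
{'time_s': 1.0, 'joint_positions': array([-1.2,  0.3,  0. ,  1.5, -0. ,  1.3, -0.1]), 'qvel': array([-0.,  0.,  0., -0., -0.,  0., -0.]), 'joint_efforts': array([  0. , -65.8,   1.4, -40.6,   0. ,   0. ,   0. ]), 'tool_pos': array([278.5, 587.3, 231.3]), 'tool_rot': array([-0. ,  0.2,  1. , -0. ]), 'wrist_force': array([ 0. ,  1.1, -1.4]), 'moment': array([ 0. ,  0.1, -0. ]), 'grip_force': 0.0, 'opening': 1.0007667900419468}
```

View pics/top0.png

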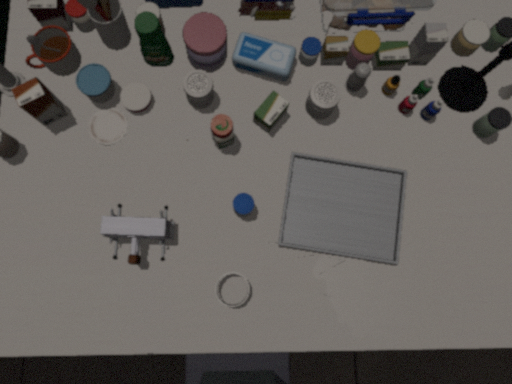

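View pics/side0.png

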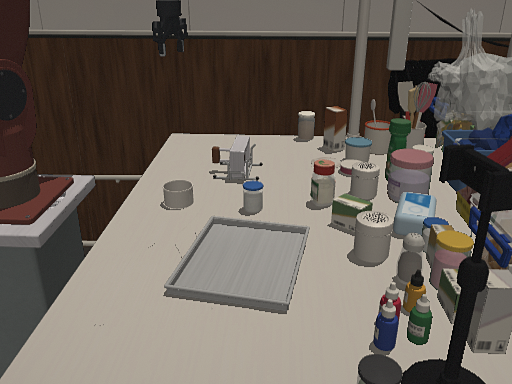

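The top view shows the mould at px (134,226), its handle toward the robot at (134,259), and the tray at (343,209). The blue-lidded sprinkle jar is at (243,205) and the cutter at (233,290). The side view agrees with this. Next I'll refine the mould and tray poses.

```bash
python3 - <<'E'
from h import *
np.set_printoptions(precision=1,suppress=True)
print("grip z45",onz("top",(132.6,259.2),45),"mould z10",onz("top",(140.2,228.5),10))
im=cv2.imread("pics/top0.png"); 
c=im[195:275,90:180]; g=cv2.cvtColor(im,cv2.COLOR_BGR2GRAY)
# bright top face of the mould
m=np.zeros_like(g); m[205:245,90:180]=(g[205:245,90:180]>165)
m=cv2.morphologyEx(m,cv2.MORPH_OPEN,np.ones((5,5)))
cnt=max(cv2.findContours(m,0,2)[0],key=cv2.contourArea); r=cv2.minAreaRect(cnt); b=cv2.boxPoints(r)
print("med",np.median(g[195:275,90:180]),"rect",r)
for p in b: print(p,onz("top",p,80))
print("ctr",onz("top",r[0],80))
tc=[(288,155),(406,169),(398,262),(280,248)]
T=np.array([onz("top",p,19) for p in tc]); print(T,T.mean(0))
def draw(o,yaw,img):
    cy,sy=np.cos(yaw),np.sin(yaw)
    W=lambda p:proj("top",[o[0]+cy*p[0]-sy*p[1],o[1]+sy*p[0]+cy*p[1],p[2]])
    for poly in ([(-18,-63,80),(18,-63,80),(18,63,80),(-18,63,80)],[(-74,-9,67),(-54,-9,67),(-54,9,67),(-74,9,67)]):
        cv2.polylines(img,[np.int32([(W(p)-[90,195])*8+4])],1,(0,0,255),1)
big=cv2.resize(c,None,fx=8,fy=8,interpolation=cv2.INTER_CUBIC)[:600]
e=b; 
a=onz("top",r[0],80)
cs=sorted([onz("top",p,80) for p in b],key=lambda q:q[1]); d=(cs[2]+cs[3]-cs[0]-cs[1]); yaw=np.arctan2(-d[0],d[1]); print("yaw",yaw)
draw(a,yaw,big); cv2.imwrite("pics/crop1.png",big)
E
```

```text
grip z45 [461.7 209.7  45. ] mould z10 [527.1 204.   10. ]Traceback (most recent call last):
  File "<stdin>", line 9, in <module>
ValueError: max() iterable argument is empty
```

```bash
python3 - <<'E'
from h import *
np.set_printoptions(precision=1,suppress=True)
im=cv2.imread("pics/top0.png"); g=cv2.cvtColor(im,cv2.COLOR_BGR2GRAY)
print(g[210:244:2,110],g[210:244:2,150],g[226,96:174:2])
tc=[(288,155),(406,169),(398,262),(280,248)]
T=np.array([onz("top",p,19) for p in tc]); print(T,T.mean(0))
big=cv2.resize(im[195:275,90:180],None,fx=7.5,fy=7.5,interpolation=cv2.INTER_CUBIC)
big=cv2.convertScaleAbs(big,alpha=1.3)
def draw(o,yaw,col):
    cy,sy=np.cos(yaw),np.sin(yaw)
    W=lambda p:proj("top",[o[0]+cy*p[0]-sy*p[1],o[1]+sy*p[0]+cy*p[1],p[2]])
    for poly in ([(-18,-63,80),(18,-63,80),(18,63,80),(-18,63,80)],[(-74,-9,67),(-54,-9,67),(-54,9,67),(-74,9,67)]):
        cv2.polylines(big,[np.int32([(W(p)-[89.5,194.5])*7.5])],1,col,1)
draw((527,206),-0.03,(0,0,255))
cv2.imwrite("pics/crop1.png",big)
E
```

```text
[107 103 105 116 130 130 133 132 135 130 130 127  79  55  74  88  98] [120 120 116 113 125 132 130 131 132 133 132 130 124  70  57  59  58] [118 118 117 131 132 132 134 135 134 134 134 136 135 135 135 136 134 132
 134 132 133 134 131 132 133 134 131 132 130 130 129 130 132 130 118  50
  37  45  51]
[[ 684.  -113.9   19. ]
 [ 650.9 -371.7   19. ]
 [ 450.3 -338.9   19. ]
 [ 482.3  -91.1   19. ]] [ 566.9 -228.9   19. ]Traceback (most recent call last):
  File "<stdin>", line 14, in <module>
  File "<stdin>", line 13, in draw
NameError: name 'p' is not defined. Did you mean: 'np'?
```

```bash
python3 - <<'E'
from h import *
im=cv2.imread("pics/top0.png")
big=cv2.resize(im[195:275,90:180],None,fx=7.5,fy=7.5,interpolation=cv2.INTER_CUBIC)
big=cv2.convertScaleAbs(big,alpha=1.3)
def draw(o,yaw,col):
    cy,sy=np.cos(yaw),np.sin(yaw)
    W=lambda p:proj("top",[o[0]+cy*p[0]-sy*p[1],o[1]+sy*p[0]+cy*p[1],p[2]])
    for poly in ([(-18,-63,80),(18,-63,80),(18,63,80),(-18,63,80)],[(-74,-9,67),(-54,-9,67),(-54,9,67),(-74,9,67)]):
        cv2.polylines(big,[np.int32([(W(p)-[89.5,194.5])*7.5 for p in poly])],1,col,1)
draw((527,206),-0.03,(0,0,255))
cv2.imwrite("pics/crop1.png",big)
E
```

```text
(no output)
```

View pics/crop1.png

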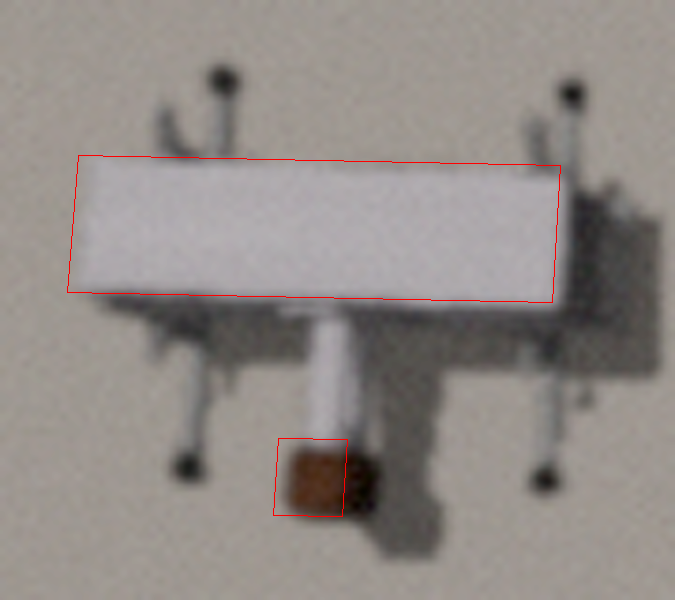

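Call:
drive_tool:
  increments:
    - [[0, 0, 0, 0.5, -1, 0, 85], [0, 0, 0, 0.5, -1, 0, 85], [0, 0, 0, 0.5, -1, 0, 85], [0, 0, 0, 0.5, -1, 0, 85], [0, 0, 0, 0.5, -1, 0, 85]]

```text
time_s: 1.5
tool_pos: [341.4, 461.3, 231.4]
tool_rot: [0.0, 0.22, 0.976, 0.0]
wrist_force: [-0.2, 0.5, -0.5]
opening: 0.996
grip_force: 0.0
```

The red box fits the mould in the crop except for a shift of about 11 px (roughly 3 mm) in −y. That puts the mould at about (526,203), yaw −0.03, and the handle at about (462,206).

Call:
drive_tool:
  increments:
    - [[0, -0.3, 0.474, 0.48, -1, -0.4, 85], [0, -0.3, 0.474, 0.48, -1, -0.4, 85], [0, -0.3, 0.474, 0.48, -1, -0.4, 85], [0, -0.3, 0.474, 0.48, -1, -0.4, 85], [0, -0.3, 0.474, 0.48, -1, -0.4, 85]]

```text
time_s: 2.0
tool_pos: [401.4, 336.3, 181.1]
tool_rot: [0.064, 0.116, 0.991, 0.015]
wrist_force: [0.5, 0.1, -0.6]
opening: 0.994
grip_force: 0.0
```

```bash
python3 -c "
from h import *
s=robot.sense();print(repr(s['joint_positions']),s['tool_pos'],repr(s['tool_rot']))"
```

```text
array([-0.99186526,  0.03142277,  0.15121423,  1.93347377,  0.09478964,
        1.08078184,  0.45529997]) [401.41315075 336.30135727 181.11962939] array([0.06430143, 0.11644566, 0.99100606, 0.01458498])
```

Call:
drive_tool:
  increments:
    - [[0, -0.3, 0.474, 0.48, -1, -0.4, 85], [0, -0.3, 0.474, 0.48, -1, -0.4, 85], [0, -0.3, 0.474, 0.48, -1, -0.4, 85], [0, -0.3, 0.474, 0.48, -1, -0.4, 85], [0, -0.3, 0.474, 0.48, -1, -0.4, 85]]

```text
time_s: 2.5
tool_pos: [461.4, 211.3, 131.2]
tool_rot: [0.127, 0.012, 0.991, 0.029]
wrist_force: [0.3, -0.4, 0.6]
opening: 0.992
grip_force: 0.0
```

```bash
python3 -c "
from h import *
s=robot.sense();print(repr(s['joint_positions']),s['tool_pos'],repr(s['tool_rot']),s['time_s'])
for n in ('top','side'):
  robot.read_camera(n); print(n,robot.pinpoint(n,'mould_grip'),robot.pinpoint(n,'rack_seat'))"
```

```text
array([-0.86512838, -0.06049967,  0.27296877,  2.15140848,  0.15566481,
        0.81072697,  0.86122759]) [461.44388184 211.32727927 131.24672904] array([0.12720691, 0.01240692, 0.99138226, 0.02873462]) 2.5
top [{'at': [132.2, 257.9], 'confidence': 0.75}] []
side [{'at': [214.8, 153.5], 'confidence': 0.86}] [{'at': [237.9, 164.6], 'confidence': 0.68}]
```

Call:
drive_tool:
  increments:
    - [[-0.69, 0, -0.16, 0.2, -0.2, -0.5, 85], [0, 0, 0, 0, 0, -0.9, 85], [0, 0, 0, 0, 0, -0.9, 85], [0, 0, 0, 0, 0, -0.9, 85], [0, 0, 0, 0, 0, -0.8, 85]]

```text
time_s: 3.3
tool_pos: [465.9, 208.7, 30.6]
tool_rot: [0.127, 0.016, 0.992, -0.002]
wrist_force: [0.6, -0.4, -0.2]
opening: 0.992
grip_force: 0.0
```

```bash
python3 -c "
from h import *
s=robot.sense();print(repr(s['joint_positions']),s['tool_pos'],repr(s['tool_rot']),s['time_s'])
big=cv2.resize(robot.read_camera('side')[120:190,180:280,::-1],None,fx=6,fy=6,interpolation=cv2.INTER_CUBIC);b2=cv2.resize(robot.read_camera('top')[185:285,90:180,::-1],None,fx=4.2,fy=4.2,interpolation=cv2.INTER_CUBIC)
cv2.imwrite('pics/g.png',cv2.resize(np.hstack([big[:,100:500],b2]),None,fx=1,fy=1))"
```

```text
array([-0.86599378,  0.12976457,  0.26230943,  2.21237171,  0.20686921,
        0.60849281,  0.77157696]) [465.8561128  208.68440153  30.62108565] array([ 0.12703574,  0.01566729,  0.9917724 , -0.00199295]) 3.3
```

View pics/g.png

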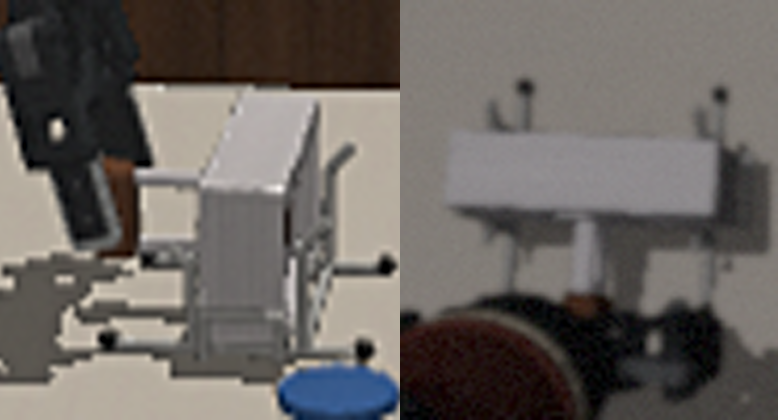

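The side crop shows the near fingertip left of the handle, at about 90 against 122. I'll check that numerically.

```bash
python3 -c "
from h import *
f=lambda P:(proj('side',P)-[180+100/6,120])*6
for P in ((462,206,45),(470,206,45),(462,206,67),(462,206,23),(466,166,43),(466,166,30.6),(461,166,52)): print(P,f(P))
print(tri((132.2,257.9),(214.8,153.5)))"
```

```text
(462, 206, 45) [110.56301023 207.61031485]
(470, 206, 45) [128.802168   207.95976266]
(462, 206, 67) [108.87749357 159.78233808]
(462, 206, 23) [112.22483645 254.76605468]
(466, 166, 43) [107.88817212 244.67685258]
(466, 166, 30.6) [108.86569673 271.95318487]
(461, 166, 52) [ 95.41681184 224.50992457]
(array([462.52292664, 209.78033875,  46.9013854 ]), np.float64(3.445960891866921))
```

Call:
drive_tool:
  increments:
    - [[0, 0, 0, 0.16, 0, -0.04, 85], [0, 0, 0, 0, 0, 0, 40], [0, 0, 0, 0, 0, 0, 10], [0, 0, 0, 0, 0, 0, 10], [0, 0, 0, 0, 0, 0, 10]]
  force: 55

```text
time_s: 3.9
tool_pos: [470.2, 207.5, 30.8]
tool_rot: [0.127, 0.016, 0.992, -0.002]
wrist_force: [1.1, -0.1, -0.9]
opening: 0.326
grip_force: 0.0
```

Call:
drive_tool:
  increments:
    - [[0, 0, 0, 0, 0, 0, 10], [0, 0, 0, 0, 0, 0, 10], [0, 0, 0, 0, 0, 0, 10]]

```text
time_s: 4.2
tool_pos: [470.1, 207.2, 30.6]
tool_rot: [0.127, 0.017, 0.992, -0.002]
wrist_force: [-2.9, -1.7, 7.3]
opening: 0.203
grip_force: 53.6
```

Call:
drive_tool:
  increments:
    - [[0, 0, 0, 0, 0, 0.4, 10], [0, 0, 0, 0, 0, 0.8, 10], [0, 0, 0, 0, 0, 1, 10], [0, 0, 0, 0, 0, 1, 10], [0, 0, 0, 0, 0, 1, 10]]

```text
time_s: 4.7
tool_pos: [469.0, 206.6, 135.9]
tool_rot: [0.126, 0.016, 0.992, -0.003]
wrist_force: [0.5, 0.4, -5.5]
opening: 0.203
grip_force: 54.0
```

```bash
cat > kin.py <<'E'
import numpy as np
from scipy.spatial.transform import Rotation as R
from scipy.optimize import least_squares
# Z-Y-Z-Y-Z-Y-Z chain, lengths and offsets fitted to readings
S=[([-1.227,.333,.04,1.465,-.013,1.343,-.059],[278.503,587.282,231.308],None),
([-0.99186526,0.03142277,0.15121423,1.93347377,0.09478964,1.08078184,0.45529997],[401.413,336.301,181.12],[0.06430143,0.11644566,0.99100606,0.01458498]),
([-0.86512838,-0.06049967,0.27296877,2.15140848,0.15566481,0.81072697,0.86122759],[461.444,211.327,131.247],[0.12720691,0.01240692,0.99138226,0.02873462]),
([-0.86599378,0.12976457,0.26230943,2.21237171,0.20686921,0.60849281,0.77157696],[465.856,208.684,30.621],[0.12703574,0.01566729,0.9917724,-0.00199295])]
def fk(q,p,sg):
    r=R.from_euler('z',p[0]); x=np.array([0,0,p[1]],float)
    ax='zyzyzyz'
    for i in range(7):
        r=r*R.from_euler(ax[i],sg[i]*q[i])
        off={0:[p[2],p[8],0],2:[p[3],p[9],p[4]],4:[p[5],p[10],p[6]],6:[p[11],0,p[7]]}.get(i)
        if i==5: x=x+r.apply([p[12],p[13],0])
        if off is not None: x=x+r.apply(off)
    return x,r*R.from_euler('z',p[14])
E
python3 - <<'E'
from kin import *; from h import *; import itertools
s=robot.sense(); S.append((s['joint_positions'],s['tool_pos'],s['tool_rot'])); print(s['joint_positions'].tolist(),s['tool_pos'].tolist(),s['tool_rot'].tolist())
qq=lambda w:R.from_quat(np.r_[w[1:],w[0]])
best=[]
for s1,s3,s5,s7 in itertools.product((1,-1),repeat=4):
    sg=[s1,1,s3,1,s5,1,s7]
    def res(p):
        o=[]
        for q,x,w in S:
            X,r=fk(q,p,sg); o+=list(X-x)
            if w is not None: o+=list(300*(r.inv()*qq(w)).as_rotvec())
        return np.array(o+list(.02*p[[2,3,5,8,9,10,11,12,13]]))
    for y0 in (0,2.3):
      for g in (0,1.57,-1.57,3.1):
        f=least_squares(res,[y0,300,0,0,400,0,400,250,0,0,0,0,0,0,g]); best.append((f.cost,sg,f.x))
best.sort(key=lambda b:b[0])
for b in best[:4]: print(round(b[0],3),b[1],np.round(b[2],2).tolist())
E
```

```text
[-0.8715699471658189, -0.02969775683502076, 0.25923422632560633, 2.111397394417865, 0.2101466498347818, 0.8671097245812855, 0.8050582491339582] [468.9525455181204, 206.6186001251997, 135.8617505137247] [0.12601698056531788, 0.016469167564678033, 0.9918872617304592, -0.002854320545845667]
0.192 [-1, 1, -1, 1, -1, 1, -1] [0.0, 252.6, -0.61, 0.16, 481.73, -0.5, 503.54, 363.98, -18.11, -22.43, -1.8, 0.07, -0.21, -1.8, -4.71]
0.192 [-1, 1, -1, 1, -1, 1, -1] [0.0, 252.6, -0.61, 0.16, 481.73, -0.5, 503.54, 363.98, -18.11, -22.43, -1.81, 0.07, -0.21, -1.8, 1.57]
0.192 [-1, 1, -1, 1, -1, 1, -1] [0.0, 252.6, -0.61, 0.16, 481.73, -0.5, 503.54, 363.98, -18.11, -22.43, -1.8, 0.07, -0.21, -1.81, 1.57]
0.192 [-1, 1, -1, 1, -1, 1, -1] [0.0, 252.6, -0.61, 0.16, 481.73, -0.5, 503.54, 363.98, -18.11, -22.43, -1.8, 0.07, -0.21, -1.81, 1.57]
```

```bash
cat >> kin.py <<'E'
P0=np.array([0.0,252.6,-.61,.16,481.73,-.5,503.54,363.98,-18.11,-22.43,-1.8,.07,-.21,-1.8,1.57]); SG=[-1,1]*3+[-1]
LO=np.array([-2.58,-.38,-1.3,.25,-1.5,.08,-2.65]);HI=np.array([2.58,2.09,1.39,2.4,4.64,2.09,2.65])
qq=lambda w:R.from_quat(np.r_[w[1:],w[0]])
R0=qq([.127,.017,.992,-.002]); ym=np.arctan2(-R0.as_matrix()[0,1],R0.as_matrix()[1,1]) # tool y ~ mould y (half-turn safe)
M0=R.from_euler('z',ym); REL=R0.inv()*M0         # mould orientation in tool
PIN=np.array([0,0,-19.])
def ik(x,r,q0,w=.003):
    f=lambda q:np.r_[(lambda a:np.r_[a[0]-x,300*(a[1].inv()*r).as_rotvec()])(fk(q,P0,SG)),w*100*(q-q0)]
    o=least_squares(f,np.clip(q0,LO+1e-6,HI-1e-6),bounds=(LO,HI),max_nfev=60); return o.x,np.linalg.norm(f(o.x)[:6])
E
python3 - <<'E'
from kin import *
np.set_printoptions(precision=2,suppress=True)
q0=np.array([-.8716,-.0297,.2592,2.1114,.2101,.8671,.8051]); x0,r0=fk(q0,P0,SG); print(x0,ym)
g0=x0+r0.apply(PIN)
for deg in range(-180,180,20):
    # final mould: yaw psi then pitch +90 about own y -> x down
    Mf=R.from_euler('z',np.deg2rad(deg))*R.from_euler('y',90,degrees=True); rf=Mf*REL.inv()
    tz=rf.apply([0,0,1])
    gf=np.array([567,-230,4+82+40.])
    q=q0.copy(); worst=0; N=24; rv=(rf*r0.inv()).as_rotvec()
    gm=g0.copy(); gm[2]=260
    for k in range(1,N+1):
        s=k/N; g=gm+(gf-gm)*s; g[2]=260 if s<.8 else 260+(gf[2]-260)*(s-.8)/.2
        r=R.from_rotvec(rv*min(1,s/.8))*r0
        q,e=ik(g-r.apply(PIN),r,q); worst=max(worst,e)
    print(deg,tz,"end err %.1f worst %.1f turn %.0f"%(e,worst,np.degrees(np.linalg.norm(rv))),q,"margin %.2f"%np.min(np.minimum(q-LO,HI-q)))
E
```

```text
[468.96 206.66 135.99] -0.03422605328509825
-180 [ 0.97 -0.   -0.25] end err 108.8 worst 108.8 turn 179 [-0.79 -0.38  1.39  2.4  -1.5   0.32  0.59] margin 0.00
-160 [ 0.91  0.33 -0.25] end err 117.3 worst 117.3 turn 165 [-0.77 -0.38  1.39  2.4  -1.4   0.45  0.65] margin 0.00
-140 [ 0.74  0.62 -0.25] end err 0.0 worst 0.0 turn 151 [ 0.71  0.63  0.2   1.98 -1.5   1.46  1.02] margin 0.00
-120 [ 0.48  0.84 -0.25] end err 0.0 worst 0.0 turn 137 [ 0.34  0.91  0.69  1.7  -1.5   1.95  1.04] margin 0.00
-100 [ 0.17  0.95 -0.25] end err 0.0 worst 0.0 turn 125 [ 0.4   1.01  0.6   1.41 -1.3   2.09  1.05] margin 0.00
-80 [-0.17  0.95 -0.25] end err 0.0 worst 0.0 turn 113 [ 0.62  1.05  0.1   1.1  -0.86  2.09  0.93] margin 0.00
-60 [-0.48  0.84 -0.25] end err 26.6 worst 26.6 turn 104 [ 0.97  1.28 -0.93  0.94 -0.09  2.09  0.57] margin 0.00
-40 [-0.74  0.62 -0.25] end err 88.0 worst 88.0 turn 96 [ 0.76  1.1  -0.58  1.02 -0.09  2.09  0.95] margin 0.00
-20 [-0.91  0.33 -0.25] end err 111.4 worst 132.7 turn 91 [ 0.22  1.    0.18  1.07 -0.09  2.09  1.64] margin 0.00
0 [-0.97  0.   -0.25] end err 77.4 wor
[... 260 characters left out ...]
9  0.46  1.91  2.37] margin 0.18
60 [-0.48 -0.84 -0.25] end err 0.0 worst 0.0 turn 105 [-0.41  0.92  0.4   1.47  0.69  1.67  2.33] margin 0.32
80 [-0.17 -0.95 -0.25] end err 0.0 worst 0.0 turn 115 [-0.52  0.78  0.39  1.77  0.92  1.42  2.26] margin 0.39
100 [ 0.17 -0.95 -0.25] end err 0.0 worst 0.0 turn 127 [-0.61  0.64  0.39  2.05  1.23  1.21  2.12] margin 0.35
120 [ 0.48 -0.84 -0.25] end err 0.0 worst 0.0 turn 140 [-0.61  0.51  0.4   2.32  1.67  1.07  1.9 ] margin 0.08
140 [ 0.74 -0.62 -0.25] end err 23.0 worst 29.6 turn 153 [ 1.12  1.05 -1.3   2.4   2.56  1.7   2.54] margin 0.00
160 [ 0.91 -0.33 -0.25] end err 58.9 worst 74.6 turn 167 [ 1.59  0.98 -1.3   2.4   2.97  0.9   2.6 ] margin 0.00
```

```bash
cat > go.py <<'E'
from kin import *; from rig import robot
np.set_printoptions(precision=3,suppress=True)
s=robot.sense(); q0=s['joint_positions']; x0=s['tool_pos']; r0=qq(s['tool_rot'])
Mf=R.from_euler('z',75,degrees=True)*R.from_euler('y',90,degrees=True); rf=Mf*REL.inv()
rv=(rf*r0.inv()).as_rotvec(); xf=np.array([567,-245,190.])-rf.apply(PIN)
N=20
print("turn units/row",np.degrees(rv)/5/N,"shift total mm",xf-x0,"units/row",(xf-x0)/25/N)
q=q0;vm=0
zs=np.r_[np.linspace(25,100,4),np.full(12,100),np.linspace(85,xf[2]-x0[2],4)]
for k in range(1,N+1):
    x=x0+(xf-x0)*k/N; x[2]=x0[2]+zs[k-1]; r=R.from_rotvec(rv*k/N)*r0
    q1,e=ik(x,r,q); v=np.abs(q1-q)/.1; vm=np.maximum(vm,v); q=q1
    if e>.5:print(k,e)
print("max qvel",vm,"end",q, "mouth",)
E
python3 go.py
```

```text
turn units/row [-0.569  0.769  0.595] shift total mm [  93.282 -469.378   49.352] units/row [ 0.187 -0.939  0.099]
max qvel [0.256 0.507 0.312 0.791 0.643 1.302 1.484] end [-0.519  0.72   0.449  1.703  0.881  1.5    2.373] mouth
```

Call:
drive_tool:
  increments:
    - [[-0.57, 0.77, 0.595, 0.19, -0.94, 1, 10], [-0.57, 0.77, 0.595, 0.19, -0.94, 1, 10], [-0.57, 0.77, 0.595, 0.19, -0.94, 1, 10], [-0.57, 0.77, 0.595, 0.19, -0.94, 1, 10], [-0.57, 0.77, 0.595, 0.19, -0.94, 0, 10]]

```text
time_s: 5.2
tool_pos: [495.0, 89.3, 239.0]
tool_rot: [-0.039, -0.128, 0.985, -0.11]
wrist_force: [0.5, 0.1, -6.1]
opening: 0.2
grip_force: 54.2
```

Call:
drive_tool:
  increments:
    - [[-0.57, 0.77, 0.595, 0.19, -0.94, 0, 10], [-0.57, 0.77, 0.595, 0.19, -0.94, 0, 10], [-0.57, 0.77, 0.595, 0.19, -0.94, 0, 10], [-0.57, 0.77, 0.595, 0.19, -0.94, 0, 10], [-0.57, 0.77, 0.595, 0.19, -0.94, 0, 10]]

```text
time_s: 5.7
tool_pos: [517.4, -28.3, 235.2]
tool_rot: [-0.205, -0.265, 0.918, -0.213]
wrist_force: [0.3, 0.2, -4.6]
opening: 0.207
grip_force: 54.2
```

Call:
drive_tool:
  increments:
    - [[-0.57, 0.77, 0.595, 0.19, -0.94, 0, 10], [-0.57, 0.77, 0.595, 0.19, -0.94, 0, 10], [-0.57, 0.77, 0.595, 0.19, -0.94, 0, 10], [-0.57, 0.77, 0.595, 0.19, -0.94, 0, 10], [-0.57, 0.77, 0.595, 0.19, -0.94, 0, 10]]

```text
time_s: 6.2
tool_pos: [541.5, -145.4, 234.9]
tool_rot: [-0.356, -0.386, 0.796, -0.301]
wrist_force: [0.4, 0.4, -5.2]
opening: 0.203
grip_force: 54.4
```

```bash
sed -i 's/^N=20/N=5/;s/^zs=.*/zs=np.linspace(0,(xf-x0)[2],5)/' go.py; python3 go.py
```

```text
turn units/row [-0.568  0.76   0.591] shift total mm [  20.74 -117.4   -49.68] units/row [ 0.166 -0.939 -0.397]
max qvel [0.114 0.435 0.058 0.284 0.637 0.399 0.538] end [-0.531  0.724  0.466  1.704  0.872  1.493  2.378] mouth
```

Call:
drive_tool:
  increments:
    - [[-0.57, 0.76, 0.59, 0.17, -0.94, -0.4, 10], [-0.57, 0.76, 0.59, 0.17, -0.94, -0.4, 10], [-0.57, 0.76, 0.59, 0.17, -0.94, -0.4, 10], [-0.57, 0.76, 0.59, 0.17, -0.94, -0.4, 10], [-0.57, 0.76, 0.59, 0.17, -0.94, -0.4, 10]]

```text
time_s: 6.7
tool_pos: [563.1, -262.6, 184.1]
tool_rot: [-0.485, -0.482, 0.628, -0.373]
wrist_force: [0.0, 0.0, -4.9]
opening: 0.202
grip_force: 54.7
```

Call:
drive_tool:
  increments:
    - [[0, 0, 0, 0, 0, -0.3, 10], [0, 0, 0, 0, 0, -0.3, 10], [0, 0, 0, 0, 0, -0.3, 10], [0, 0, 0, 0, 0, -0.2, 10], [0, 0, 0, 0, 0, 0, 10]]

```text
time_s: 7.2
tool_pos: [562.8, -262.0, 157.3]
tool_rot: [-0.484, -0.48, 0.629, -0.373]
wrist_force: [0.3, -0.9, -5.4]
opening: 0.203
grip_force: 54.9
```

```bash
python3 - <<'E'
from kin import *; from h import *
s=robot.sense(); r=qq(s['tool_rot']); g=s['tool_pos']+r.apply(PIN); M=r*REL; mx=M.apply([1,0,0])
print("mould x axis",mx,"grip",g,"mouth",g+82*mx,s['tool_pos'],s['tool_rot'],s['wrist_force'],s['joint_positions'])
im=robot.read_camera('side')[120:320,120:370,::-1]; big=cv2.resize(im,None,fx=2.4,fy=2.4,interpolation=cv2.INTER_CUBIC)
b2=robot.read_camera('top')
print(robot.pinpoint('side','mould_mouth'),robot.pinpoint('side','bar_mid'),robot.pinpoint('side','mould_grip'),proj('side',g),proj('side',g+82*mx))
cv2.imwrite('pics/over.png',big)
E
```

```text
mould x axis [ 4.25273772e-03  4.70633572e-04 -9.99990846e-01] grip [ 567.59262109 -244.24248169  162.14855455] mouth [ 567.94134558 -244.20388974   80.14930515] [ 562.8272093  -261.9937185   157.33353198] [-0.48403918 -0.48048381  0.62916328 -0.37282027] [ 0.3490067  -0.93802675 -5.39179968] [-0.52559731  0.76261417  0.45584009  1.70439637  0.85967436  1.47083687
  2.3444666 ]
[{'at': [242.4, 227.5], 'confidence': 0.82}, {'at': [258.7, 209.6], 'confidence': 0.59}] [] [{'at': [237.8, 185.0], 'confidence': 0.82}] [240.80152658 182.54027664] [241.54921291 225.93605774]
```

View pics/over.png

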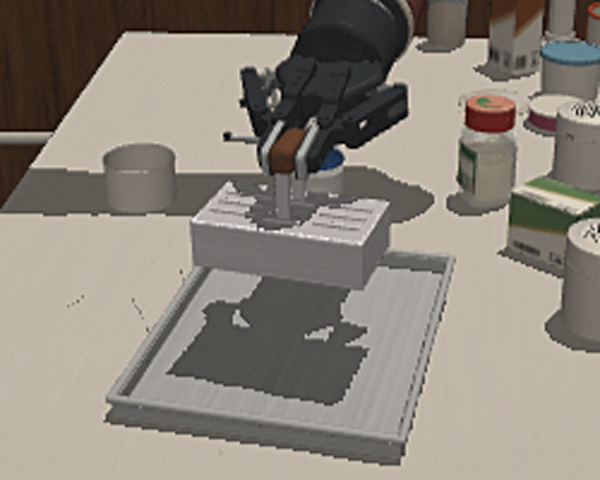

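The side view shows the mould level and mouth down over the tray, with the mouth at px (242,227) as predicted. I'll lower it and then rap.

Call:
drive_tool:
  increments:
    - [[0, 0, 0, 0, 0, -0.8, 10], [0, 0, 0, 0, 0, -0.8, 10], [0, 0, 0, 0, 0, -0.5, 10], [0, 0, 0, 0, 0, 0, 10], [0, 0, 0, 0, 0, 0, 10]]

```text
time_s: 7.95
tool_pos: [562.7, -262.9, 106.0]
tool_rot: [-0.485, -0.48, 0.629, -0.373]
wrist_force: [-0.0, -0.1, -5.9]
opening: 0.201
grip_force: 54.9
```

Call:
drive_tool:
  increments:
    - [[0, 0, 0, 0, 0, -0.8, 10], [0, 0, 0, 0, 0, -0.3, 10]]

```text
time_s: 8.15
tool_pos: [563.4, -262.9, 78.8]
tool_rot: [-0.485, -0.48, 0.629, -0.374]
wrist_force: [5.3, 10.8, 19.0]
opening: 0.202
grip_force: 57.5
```

Call:
drive_tool:
  increments:
    - [[0, 0, 0, 0, 0, 0.6, 10], [0, 0, 0, 0, 0, 0.5, 10], [0, 0, 0, 0, 0, 0, 10]]

```text
time_s: 8.45
tool_pos: [563.3, -263.1, 108.3]
tool_rot: [-0.483, -0.479, 0.63, -0.374]
wrist_force: [-0.1, -0.7, -5.2]
opening: 0.205
grip_force: 54.7
```

```bash
cat > look.py <<'E'
from kin import *; from h import *; import sys
s=robot.sense(); r=qq(s['tool_rot']); g=s['tool_pos']+r.apply(PIN); M=r*REL; mx=M.apply([1,0,0])
print("mx",mx,"mouth",g+82*mx,s['wrist_force'],s['time_s'])
im=robot.read_camera('side')
for l in('bar','mould'): print(l,robot.spot_in('side',l))
cv2.imwrite(sys.argv[1],cv2.resize(im[120:320,120:370,::-1],None,fx=2.4,fy=2.4,interpolation=cv2.INTER_CUBIC))
E
python3 look.py pics/r1.png
```

```text
mx [ 7.73990329e-03 -6.11323908e-04 -9.99969860e-01] mouth [ 568.73799036 -245.41819553   31.14853441] [-0.09756616 -0.70269414 -5.18535346] 8.45
bar [{'rect': [322.6, 183.6, 28.1, 48.8], 'confidence': 0.56}]
mould [{'rect': [243.9, 233.7, 80.9, 68.0], 'confidence': 0.59}]
```

Call:
drive_tool:
  increments:
    - [[0, 0, 0, 0, 0, -0.8, 10], [0, 0, 0, 0, 0, -0.6, 10], [0, 0, 0, 0, 0, 0.6, 10], [0, 0, 0, 0, 0, 0.6, 10], [0, 0, 0, 0, 0, 0, 10]]

```text
time_s: 9.1
tool_pos: [563.1, -263.0, 102.0]
tool_rot: [-0.484, -0.48, 0.63, -0.373]
wrist_force: [1.2, -0.4, -5.1]
opening: 0.205
grip_force: 55.2
```

Call:
drive_tool:
  increments:
    - [[0, 0, 0, 0, 0, 0, 10], [0, 0, 0, 0, 0, 0, 10]]

```text
time_s: 9.3
tool_pos: [562.2, -262.6, 99.6]
tool_rot: [-0.484, -0.48, 0.629, -0.372]
wrist_force: [0.7, -0.6, -6.6]
opening: 0.202
grip_force: 55.2
```

```bash
python3 look.py pics/r2.png
```

```text
mx [ 3.30902029e-03  3.97784758e-04 -9.99994446e-01] mouth [ 567.25735643 -244.80749626   22.39532815] [ 0.65495284 -0.6458466  -6.6136448 ] 9.3
bar []
mould [{'rect': [241.4, 236.6, 84.5, 67.5], 'confidence': 0.97}]
```

View pics/r2.png

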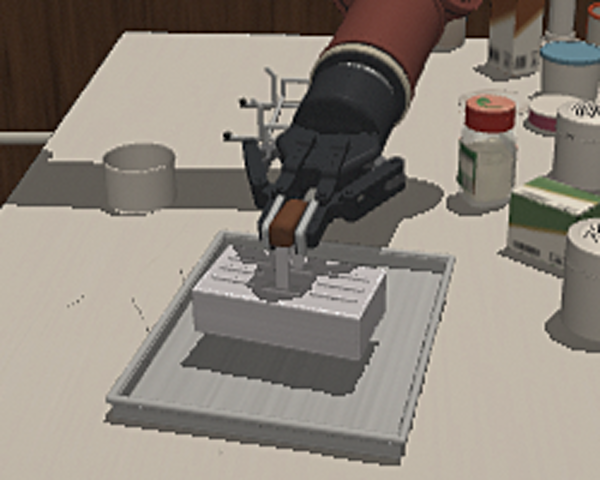

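The mould is held about 20 mm above the tray and no bar shows yet. The last raps touched at 0.15 m/s or less, so I'll go faster.

Call:
drive_tool:
  increments:
    - [[0, 0, 0, 0, 0, 0.3, 10], [0, 0, 0, 0, 0, 0, 10], [0, 0, 0, 0, 0, -0.9, 10], [0, 0, 0, 0, 0, -0.7, 10], [0, 0, 0, 0, 0, 0.7, 10]]

```text
time_s: 9.95
tool_pos: [561.9, -262.5, 84.4]
tool_rot: [-0.486, -0.48, 0.627, -0.373]
wrist_force: [-0.7, 1.3, -6.4]
opening: 0.204
grip_force: 53.9
```

Call:
drive_tool:
  increments:
    - [[0, 0, 0, 0, 0, 0.7, 10], [0, 0, 0, 0, 0, 0, 10], [0, 0, 0, 0, 0, 0, 10]]

```text
time_s: 10.25
tool_pos: [562.6, -262.6, 102.9]
tool_rot: [-0.484, -0.48, 0.63, -0.373]
wrist_force: [1.1, 0.1, -6.2]
opening: 0.202
grip_force: 54.0
```

```bash
python3 look.py pics/r3.png
```

```text
mx [ 5.23665549e-03  9.59580697e-04 -9.99985828e-01] mouth [ 567.77630327 -244.79609993   25.72017597] [ 1.13776652  0.11566014 -6.17075074] 10.25
bar []
mould [{'rect': [241.7, 234.5, 82.8, 67.7], 'confidence': 0.58}]
```

Call:
drive_tool:
  increments:
    - [[0, 0, 0, 0, 0, 0, 10], [0, 0, 0, 0, 0, 0, 10], [0, 0, 0, 0, 0, -0.9, 10], [0, 0, 0, 0, 0, -0.8, 10], [0, 0, 0, 0, 0, 0.8, 10]]

```text
time_s: 10.9
tool_pos: [562.0, -262.6, 79.5]
tool_rot: [-0.487, -0.48, 0.627, -0.373]
wrist_force: [0.1, 0.7, -5.7]
opening: 0.199
grip_force: 54.2
```

Call:
drive_tool:
  increments:
    - [[0, 0, 0, 0, 0, 0.8, 10], [0, 0, 0, 0, 0, 0, 10], [0, 0, 0, 0, 0, 0, 10]]

```text
time_s: 11.2
tool_pos: [562.5, -262.6, 99.7]
tool_rot: [-0.484, -0.48, 0.629, -0.373]
wrist_force: [0.7, -0.1, -5.7]
opening: 0.2
grip_force: 54.1
```

```bash
python3 look.py pics/r4.png
```

```text
mx [ 4.36472786e-03  3.82679091e-04 -9.99990401e-01] mouth [ 567.64002139 -244.78626559   22.51582305] [ 0.70801177 -0.14049233 -5.71976845] 11.2
bar []
mould [{'rect': [241.9, 232.6, 79.0, 67.3], 'confidence': 0.9}, {'rect': [239.9, 261.5, 142.5, 98.8], 'confidence': 0.68}]
```

View pics/r4.png

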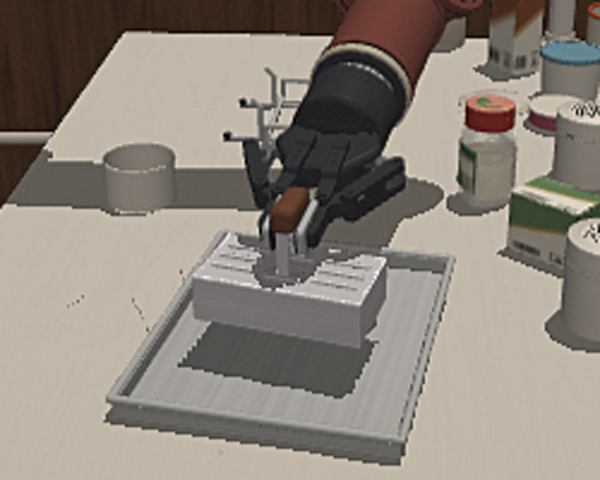

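The handle now sticks out further past the pads, so overpressing has pushed it a little through the grip. I'll measure the slip, grip harder, and rap with a longer run-up and less overshoot.

```bash
python3 - <<'E'
from kin import *; from h import *
s=robot.sense(); r=qq(s['tool_rot']); g=s['tool_pos']+r.apply(PIN)
robot.read_camera('side')
for l,d in(('mould_grip',0),('mould_mouth',82)):
    p=robot.pinpoint('side',l); 
    if p:
        for dz in range(-4,17,4): print(l,p[0],dz,proj('side',g+[0,0,dz-d]))
E
```

```text
mould_grip {'at': [237.0, 208.3], 'confidence': 0.94} -4 [240.77749455 215.92899969]
mould_grip {'at': [237.0, 208.3], 'confidence': 0.94} 0 [240.7505126  213.85146882]
mould_grip {'at': [237.0, 208.3], 'confidence': 0.94} 4 [240.72342437 211.76575518]
mould_grip {'at': [237.0, 208.3], 'confidence': 0.94} 8 [240.69622924 209.67181034]
mould_grip {'at': [237.0, 208.3], 'confidence': 0.94} 12 [240.66892657 207.56958547]
mould_grip {'at': [237.0, 208.3], 'confidence': 0.94} 16 [240.64151573 205.45903136]
```

Call:
drive_tool:
  increments:
    - [[0, 0, 0, 0, 0, 0.4, 8], [0, 0, 0, 0, 0, 0.4, 8], [0, 0, 0, 0, 0, 0, 8], [0, 0, 0, 0, 0, 0, 8]]
  force: 100

```text
time_s: 11.9
tool_pos: [562.7, -262.7, 120.8]
tool_rot: [-0.484, -0.48, 0.629, -0.373]
wrist_force: [0.3, -0.0, -5.2]
opening: 0.194
grip_force: 97.4
```

Call:
drive_tool:
  increments:
    - [[0, 0, 0, 0, 0, -0.9, 8], [0, 0, 0, 0, 0, -0.8, 8], [0, 0, 0, 0, 0, 0, 8]]

```text
time_s: 12.2
tool_pos: [561.4, -262.2, 75.2]
tool_rot: [-0.485, -0.481, 0.628, -0.372]
wrist_force: [0.6, 0.2, -5.2]
opening: 0.194
grip_force: 97.7
```

Call:
drive_tool:
  increments:
    - [[0, 0, 0, 0, 0, -0.08, 8], [0, 0, 0, 0, 0, -0.08, 8]]

```text
time_s: 12.4
tool_pos: [562.9, -262.9, 74.7]
tool_rot: [-0.484, -0.48, 0.629, -0.373]
wrist_force: [0.1, -0.0, -5.4]
opening: 0.194
grip_force: 97.7
```

Call:
drive_tool:
  increments:
    - [[0, 0, 0, 0, 0, -0.08, 8], [0, 0, 0, 0, 0, -0.08, 8]]

```text
time_s: 12.6
tool_pos: [562.7, -262.7, 70.2]
tool_rot: [-0.484, -0.48, 0.629, -0.373]
wrist_force: [0.5, 0.0, -6.6]
opening: 0.196
grip_force: 97.7
```

Call:
drive_tool:
  increments:
    - [[0, 0, 0, 0, 0, -0.08, 8], [0, 0, 0, 0, 0, -0.08, 8]]

```text
time_s: 12.8
tool_pos: [562.7, -262.9, 67.0]
tool_rot: [-0.485, -0.479, 0.629, -0.374]
wrist_force: [0.9, 4.2, 7.5]
opening: 0.196
grip_force: 98.4
```

Call:
drive_tool:
  increments:
    - [[0, 0, 0, 0, 0, -0.04, 8], [0, 0, 0, 0, 0, -0.04, 8]]

```text
time_s: 13.0
tool_pos: [562.8, -263.2, 67.0]
tool_rot: [-0.486, -0.478, 0.628, -0.375]
wrist_force: [-2.6, 8.3, 15.5]
opening: 0.188
grip_force: 98.6
```

Call:
drive_tool:
  increments:
    - [[0, 0, 0, 0, 0, 0.04, 8], [0, 0, 0, 0, 0, 0, 40], [0, 0, 0, 0, 0, 0, 40], [0, 0, 0, 0, 0, 0.24, 40], [0, 0, 0, 0, 0, 0.24, 40]]

```text
time_s: 13.5
tool_pos: [562.4, -262.9, 77.3]
tool_rot: [-0.485, -0.48, 0.629, -0.373]
wrist_force: [-0.2, 0.2, 0.1]
opening: 0.466
grip_force: 0.0
```

```bash
python3 - <<'E'
from kin import *; from h import *
s=robot.sense(); r=qq(s['tool_rot']); g=s['tool_pos']+r.apply(PIN); print(s['tool_pos'],s['opening'])
robot.read_camera('side')
print(robot.pinpoint('side','mould_grip'),robot.pinpoint('side','mould_mouth'),proj('side',g),proj('side',g-[0,0,82]))
E
```

```text
[ 562.43136528 -262.86553597   77.27649722] 0.46613871231916
[{'at': [239.5, 225.8], 'confidence': 0.74}] [{'at': [241.7, 264.3], 'confidence': 0.62}] [241.07605146 225.20054856] [241.59103408 265.378684  ]
```

Call:
drive_tool:
  increments:
    - [[0, 0, 0, 0, 0, 0, 8], [0, 0, 0, 0, 0, 0, 8], [0, 0, 0, 0, 0, 0, 8], [0, 0, 0, 0, 0, 0, 8], [0, 0, 0, 0, 0, 0, 8]]
  force: 100

```text
time_s: 14.15
tool_pos: [562.6, -262.7, 76.8]
tool_rot: [-0.485, -0.48, 0.629, -0.373]
wrist_force: [1.0, 0.9, 0.6]
opening: 0.197
grip_force: 97.4
```

Call:
drive_tool:
  increments:
    - [[0, 0, 0, 0, 0, 0.4, 8], [0, 0, 0, 0, 0, 0.8, 8], [0, 0, 0, 0, 0, 0.6, 8], [0, 0, 0, 0, 0, 0, 8], [0, 0, 0, 0, 0, 0, 8]]

```text
time_s: 14.65
tool_pos: [562.5, -262.5, 121.5]
tool_rot: [-0.484, -0.48, 0.629, -0.373]
wrist_force: [0.8, 0.1, -6.5]
opening: 0.199
grip_force: 99.1
```

Call:
drive_tool:
  increments:
    - [[0, 0, 0, 0, 0, -0.9, 8], [0, 0, 0, 0, 0, -0.9, 8], [0, 0, 0, 0, 0, -0.1, 8]]

```text
time_s: 14.95
tool_pos: [562.4, -262.7, 74.4]
tool_rot: [-0.486, -0.48, 0.627, -0.374]
wrist_force: [-1.9, 8.5, 15.3]
opening: 0.199
grip_force: 98.3
```

Call:
drive_tool:
  increments:
    - [[0, 0, 0, 0, 0, 0.5, 8], [0, 0, 0, 0, 0, 0.3, 8], [0, 0, 0, 0, 0, 0, 8], [0, 0, 0, 0, 0, 0, 8]]

```text
time_s: 15.35
tool_pos: [562.5, -262.7, 94.4]
tool_rot: [-0.484, -0.48, 0.629, -0.373]
wrist_force: [-1.0, 1.2, -4.3]
opening: 0.197
grip_force: 97.5
```

```bash
python3 look.py pics/r5.png; python3 look.py pics/r5.png|head -1
```

```text
mx [ 4.66573480e-03  3.13568955e-04 -9.99989066e-01] mouth [ 567.68125746 -244.90645961   17.21336928] [-1.01615683  1.16092604 -4.27463498] 15.35
bar [{'rect': [236.8, 269.9, 65.1, 19.9], 'confidence': 0.58}, {'rect': [240.6, 239.1, 81.1, 64.4], 'confidence': 0.48}]
mould [{'rect': [242.0, 237.2, 80.3, 64.1], 'confidence': 0.79}]
mx [ 3.64912240e-03 -1.25483488e-04 -9.99993334e-01] mouth [ 567.45270613 -244.90498092   16.8345164 ] [-0.75309499 -0.17839975 -5.27121178] 15.5
```

Call:
drive_tool:
  increments:
    - [[0, 0, 0, 0, 0, 0.3, 8], [0, 0, 0, 0, 0, 0.3, 8], [0, 0, 0, 0, 0, 0.4, 8]]

```text
time_s: 15.95
tool_pos: [562.5, -262.8, 120.1]
tool_rot: [-0.485, -0.48, 0.629, -0.373]
wrist_force: [-0.2, -0.3, -4.3]
opening: 0.195
grip_force: 97.5
```

```bash
python3 look.py pics/r6.png
```

```text
mx [ 3.70645479e-03 -7.44825868e-04 -9.99992854e-01] mouth [ 567.53523407 -245.10805461   42.87860842] [-0.22525171 -0.32375855 -4.27660989] 15.95
bar [{'rect': [240.3, 262.2, 68.0, 28.4], 'confidence': 0.92}]
mould [{'rect': [242.8, 226.4, 80.3, 66.5], 'confidence': 0.61}]
```

View pics/r6.png

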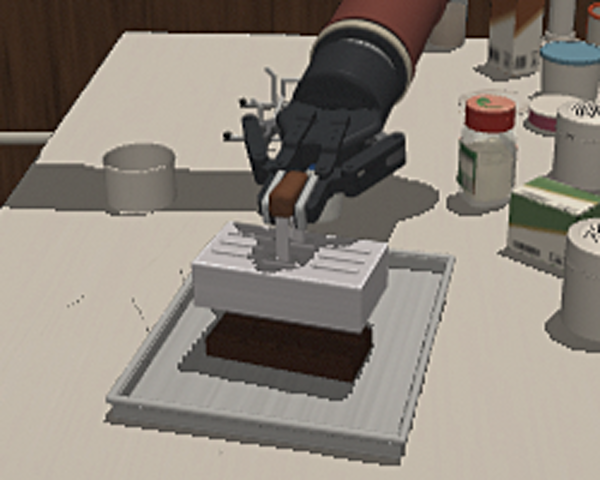

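The bar lies flat on the tray with the mould lifted clear. I'll raise the mould and work out the return.

Call:
drive_tool:
  increments:
    - [[0, 0, 0, 0, 0, 0.6, 8], [0, 0, 0, 0, 0, 1, 8], [0, 0, 0, 0, 0, 1, 8], [0, 0, 0, 0, 0, 1, 8], [0, 0, 0, 0, 0, 1, 8]]
  force: 70

```text
time_s: 16.6
tool_pos: [562.1, -262.9, 236.1]
tool_rot: [-0.485, -0.48, 0.629, -0.373]
wrist_force: [0.4, 0.1, -5.3]
opening: 0.195
grip_force: 97.5
```

```bash
cat > back.py <<'E'
from kin import *; from rig import robot; import sys
np.set_printoptions(precision=3,suppress=True)
N=int(sys.argv[1]); xf=np.array([float(v) for v in sys.argv[2:5]])
s=robot.sense(); q=s['joint_positions']; x0=s['tool_pos']; r0=qq(s['tool_rot']); rf=R0
rv=(rf*r0.inv()).as_rotvec()
print(s['time_s'],x0,"turn/row",np.degrees(rv)/5/N,"shift/row",(xf-x0)/25/N)
vm=0
for k in range(1,N+1):
    q1,e=ik(x0+(xf-x0)*k/N,R.from_rotvec(rv*k/N)*r0,q); vm=np.maximum(vm,abs(q1-q)*10); q=q1
    if e>.5: print(k,e)
print(vm,q)
E
python3 back.py 20 472.5 207 200
python3 - <<'E'
from h import *
im=robot.read_camera('side'); print(robot.spot_in('side','bar'))
print(robot.pinpoint('side','bar_mid'),[onz('side',p['at'],14) for p in robot.pinpoint('side','bar_mid')])
r=robot.pinpoint('side','rack_seat'); print(r)
robot.read_camera('top'); print(robot.pinpoint('top','rack_seat'),[onz('top',p['at'],10) for p in robot.pinpoint('top','rack_seat')])
E
```

```text
16.6 [ 562.059 -262.909  236.087] turn/row [ 0.57  -0.769 -0.593] shift/row [-0.179  0.94  -0.072]
[0.239 0.496 0.408 0.485 0.722 0.756 1.381] [-0.875 -0.092  0.255  2.027  0.209  1.009  0.823]
[{'rect': [241.2, 261.1, 71.6, 29.4], 'confidence': 0.77}, {'rect': [175.9, 194.1, 29.1, 33.6], 'confidence': 0.49}]
[{'at': [239.8, 261.7], 'confidence': 0.58}] [array([ 564.96716055, -254.8752159 ,   14.        ])]
[]
[] []
```

Call:
drive_tool:
  increments:
    - [[0.57, -0.77, -0.593, -0.18, 0.94, -0.07, 8], [0.57, -0.77, -0.593, -0.18, 0.94, -0.07, 8], [0.57, -0.77, -0.593, -0.18, 0.94, -0.07, 8], [0.57, -0.77, -0.593, -0.18, 0.94, -0.07, 8], [0.57, -0.77, -0.593, -0.18, 0.94, -0.07, 8]]

```text
time_s: 17.5
tool_pos: [539.6, -144.2, 224.8]
tool_rot: [-0.354, -0.382, 0.799, -0.301]
wrist_force: [-0.3, -0.5, -5.1]
opening: 0.195
grip_force: 97.4
```

Call:
drive_tool:
  increments:
    - [[0.57, -0.77, -0.593, -0.18, 0.94, -0.07, 8], [0.57, -0.77, -0.593, -0.18, 0.94, -0.07, 8], [0.57, -0.77, -0.593, -0.18, 0.94, -0.07, 8], [0.57, -0.77, -0.593, -0.18, 0.94, -0.07, 8], [0.57, -0.77, -0.593, -0.18, 0.94, -0.07, 8]]

```text
time_s: 18.0
tool_pos: [517.0, -27.1, 216.2]
tool_rot: [-0.202, -0.261, 0.92, -0.213]
wrist_force: [0.8, -0.2, -3.8]
opening: 0.195
grip_force: 97.2
```

Call:
drive_tool:
  increments:
    - [[0.57, -0.77, -0.593, -0.18, 0.94, -0.07, 8], [0.57, -0.77, -0.593, -0.18, 0.94, -0.07, 8], [0.57, -0.77, -0.593, -0.18, 0.94, -0.07, 8], [0.57, -0.77, -0.593, -0.18, 0.94, -0.07, 8], [0.57, -0.77, -0.593, -0.18, 0.94, -0.07, 8]]

```text
time_s: 18.5
tool_pos: [494.3, 89.8, 207.3]
tool_rot: [-0.038, -0.125, 0.985, -0.111]
wrist_force: [0.9, -0.2, -3.9]
opening: 0.197
grip_force: 97.1
```

```bash
python3 back.py 5 472.5 207 200
```

```text
18.5 [494.322  89.788 207.305] turn/row [ 0.571 -0.764 -0.584] shift/row [-0.175  0.938 -0.058]
[0.24  0.486 0.405 0.477 0.335 0.747 1.367] [-0.88  -0.092  0.261  2.027  0.21   1.009  0.823]
```

Call:
drive_tool:
  increments:
    - [[0.57, -0.76, -0.584, -0.175, 0.94, -0.06, 8], [0.57, -0.76, -0.584, -0.175, 0.94, -0.06, 8], [0.57, -0.76, -0.584, -0.175, 0.94, -0.06, 8], [0.57, -0.76, -0.584, -0.175, 0.94, -0.06, 8], [0.57, -0.76, -0.584, -0.175, 0.94, -0.06, 8]]

```text
time_s: 19.0
tool_pos: [472.3, 206.9, 199.5]
tool_rot: [0.126, 0.017, 0.992, -0.003]
wrist_force: [-0.7, 0.7, -4.5]
opening: 0.195
grip_force: 97.1
```

Call:
drive_tool:
  increments:
    - [[0, 0, 0, 0, 0, -0.9, 8], [0, 0, 0, 0, 0, -0.9, 8], [0, 0, 0, 0, 0, -0.9, 8], [0, 0, 0, 0, 0, -0.9, 8], [0, 0, 0, 0, 0, 0, 8]]

```text
time_s: 19.5
tool_pos: [470.5, 204.7, 106.5]
tool_rot: [0.123, 0.015, 0.992, -0.006]
wrist_force: [-0.1, -0.8, -4.3]
opening: 0.199
grip_force: 96.8
```

```bash
python3 back.py 1 472.5 207 110
python3 - <<'E'
from h import *; from kin import *
s=robot.sense(); r=qq(s['tool_rot']); g=s['tool_pos']+r.apply(PIN)
M=r*REL
# side view: overlay model box of the mould from tool pose, and the rack wires
a=robot.read_camera('side'); P={}
b=robot.read_camera('top')
for l in('mould','mould_grip','rack_seat','rack'):
    for n in('top','side'):
        p=robot.pinpoint(n,l)
        if p: print(l,n,p[0])
def ov(n,im,x0,y0,w,h,f,goff):
    big=np.ascontiguousarray(cv2.resize(im[y0:y0+h,x0:x0+w,::-1],None,fx=f,fy=f,interpolation=cv2.INTER_CUBIC))
    for zz in(-35,35):
        pts=[np.int32((proj(n,g+M.apply(np.array(p)+goff))-[x0-.5,y0-.5])*f) for p in((46,-63,zz),(82,-63,zz),(82,63,zz),(46,63,zz))]
        cv2.polylines(big,[np.array(pts)],1,(0,0,255),1)
    return big
A=ov('side',a,195,115,70,75,6,np.zeros(3));B=ov('top',b,90,180,75,90,5,np.zeros(3))
cv2.imwrite('pics/seat.png',np.hstack([A,B]))
E
```

```text
19.5 [470.473 204.696 106.536] turn/row [ 0.088 -0.094 -0.029] shift/row [0.081 0.092 0.139]
[0.008 0.054 0.009 0.011 0.018 0.039 0.069] [-0.889  0.009  0.287  2.135  0.206  0.802  0.804]
mould top {'at': [133.4, 227.1], 'confidence': 0.98}
mould side {'at': [236.4, 139.2], 'confidence': 0.84}
mould_grip top {'at': [124.1, 257.8], 'confidence': 0.85}
mould_grip side {'at': [210.2, 128.1], 'confidence': 0.64}
rack_seat top {'at': [138.4, 227.7], 'confidence': 0.61}
rack_seat side {'at': [237.5, 167.7], 'confidence': 0.83}
rack side {'at': [236.1, 170.9], 'confidence': 0.9}
```

View pics/seat.png

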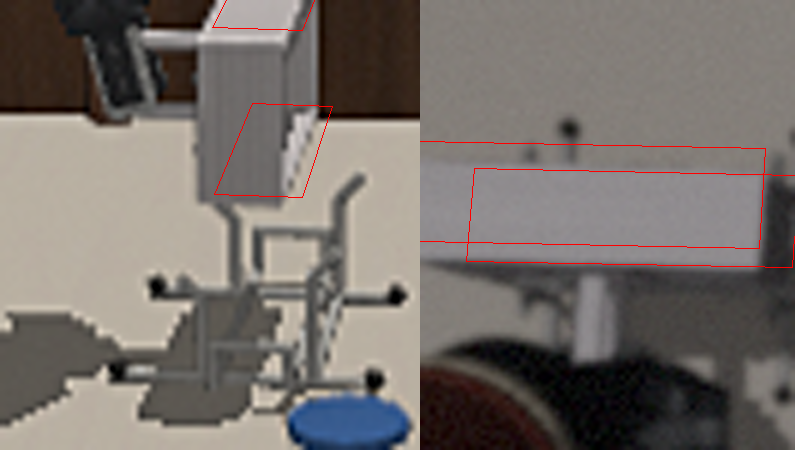

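The overlay shows the mould about 8 mm further toward −x than the model predicts. I'll work out the slot centre and the mould centre from the pixels.

```bash
python3 - <<'E'
from h import *
def ony(px,y):
    o,d=ray('side',px); return o+d*(y-o[1])/d[1]
c=lambda u,v:(195-.5+u/6,115-.5+v/6)
for Y,L in((153,[(205,330),(312,330)]),(253,[(235,260),(340,230)])):
    p=[ony(c(*a),Y) for a in L]; print("slot at y",Y,np.round(p,1).tolist(),"mid x",(p[0][0]+p[1][0])/2)
for y in(137,141): print("mould near end bottom",[np.round(ony(c(*a),y),1).tolist() for a in((198,200),(285,206))])
print("mould near top",[np.round(ony(c(*a),140),1).tolist() for a in((198,42),(288,42))])
# top view, mould top face near/far edges and right end, z~156
t=lambda u,v:(90-.5+(u-420)/5,180-.5+v/5)
for z in(150,156): print([np.round(onz('top',t(*a),z),1).tolist() for a in((700,163),(700,265),(765,215))])
im=cv2.imread('pics/side0.png')
s=robot.sense();print(s['tool_pos'],s['tool_rot'],s['time_s'])
E
```

```text
slot at y 153 [[502.8, 153.0, 25.1], [548.0, 153.0, 26.1]] mid x 525.4047634290135
slot at y 253 [[505.9, 253.0, 19.4], [553.6, 253.0, 34.8]] mid x 529.759100591616
mould near end bottom [[503.0, 137.0, 88.6], [538.5, 137.0, 86.7]]
mould near end bottom [[502.5, 141.0, 87.2], [538.2, 141.0, 85.3]]
mould near top [[504.2, 140.0, 154.2], [540.2, 140.0, 154.8]]
[[542.5, 165.0, 150.0], [505.4, 163.9, 150.0], [523.3, 141.0, 150.0]]
[[541.6, 163.8, 156.0], [504.8, 162.7, 156.0], [522.6, 140.0, 156.0]]
[473.35468828 207.41679832 111.09356798] [ 0.12640747  0.01530723  0.99185767 -0.00227963] 20.0
```

Call:
drive_tool:
  increments:
    - [[0, 0, 0, 0.03, -0.05, -0.3, 8], [0, 0, 0, 0, 0, -0.5, 8], [0, 0, 0, 0, 0, -0.3, 8], [0, 0, 0, 0, 0, -0.2, 8], [0, 0, 0, 0, 0, 0, 8]]

```text
time_s: 20.5
tool_pos: [473.4, 205.7, 77.2]
tool_rot: [0.126, 0.015, 0.992, -0.003]
wrist_force: [-0.4, 0.3, -4.2]
opening: 0.196
grip_force: 97.0
```

Call:
drive_tool:
  increments:
    - [[0, 0, 0, 0, 0, -0.3, 8], [0, 0, 0, 0, 0, -0.3, 8], [0, 0, 0, 0, 0, 0, 8]]

```text
time_s: 20.8
tool_pos: [473.2, 205.6, 61.9]
tool_rot: [0.125, 0.015, 0.992, -0.003]
wrist_force: [0.8, -0.4, -4.5]
opening: 0.2
grip_force: 97.0
```

Call:
drive_tool:
  increments:
    - [[0, 0, 0, 0, 0, -0.25, 8], [0, 0, 0, 0, 0, -0.25, 8], [0, 0, 0, 0, 0, 0, 8]]

```text
time_s: 21.1
tool_pos: [473.3, 205.7, 49.5]
tool_rot: [0.126, 0.015, 0.992, -0.003]
wrist_force: [0.8, -0.2, -4.3]
opening: 0.2
grip_force: 97.0
```

Call:
drive_tool:
  increments:
    - [[0, 0, 0, 0, 0, -0.25, 8], [0, 0, 0, 0, 0, -0.15, 8], [0, 0, 0, 0, 0, 0, 8]]

```text
time_s: 21.4
tool_pos: [473.5, 205.8, 39.9]
tool_rot: [0.126, 0.015, 0.992, -0.003]
wrist_force: [0.7, -0.1, -4.4]
opening: 0.198
grip_force: 97.1
```

Call:
drive_tool:
  increments:
    - [[0, 0, 0, 0, 0, -0.12, 8], [0, 0, 0, 0, 0, -0.1, 8], [0, 0, 0, 0, 0, 0, 8]]

```text
time_s: 21.7
tool_pos: [473.7, 205.9, 34.7]
tool_rot: [0.126, 0.015, 0.992, -0.003]
wrist_force: [0.6, -0.1, -4.4]
opening: 0.196
grip_force: 97.1
```

Call:
drive_tool:
  increments:
    - [[0, 0, 0, 0, 0, -0.06, 8], [0, 0, 0, 0, 0, -0.06, 8], [0, 0, 0, 0, 0, 0, 8]]

```text
time_s: 22.0
tool_pos: [473.8, 206.0, 31.9]
tool_rot: [0.126, 0.015, 0.992, -0.003]
wrist_force: [0.1, 0.0, -3.9]
opening: 0.196
grip_force: 97.1
```

Call:
drive_tool:
  increments:
    - [[0, 0, 0, 0, 0, -0.06, 8], [0, 0, 0, 0, 0, -0.04, 8], [0, 0, 0, 0, 0, 0, 8]]

```text
time_s: 22.3
tool_pos: [474.8, 206.5, 30.6]
tool_rot: [0.127, 0.015, 0.992, -0.002]
wrist_force: [-4.4, -2.1, 7.0]
opening: 0.199
grip_force: 98.9
```

Call:
drive_tool:
  increments:
    - [[0, 0, 0, 0, 0, -0.06, 8], [0, 0, 0, 0, 0, 0, 8]]

```text
time_s: 22.5
tool_pos: [475.4, 206.8, 30.3]
tool_rot: [0.127, 0.016, 0.992, -0.002]
wrist_force: [-11.4, -4.8, 25.0]
opening: 0.196
grip_force: 101.4
```

Contact came at TCP z 30.5, the seated height. I'll release and back out along the tool axis.

Call:
drive_tool:
  increments:
    - [[0, 0, 0, 0, 0, 0.05, 8], [0, 0, 0, 0, 0, 0, 30], [0, 0, 0, 0, 0, 0, 60], [0, 0, 0, 0, 0, 0, 75], [0, 0, 0, 0, 0, 0, 75]]

```text
time_s: 23.0
tool_pos: [473.8, 206.1, 29.2]
tool_rot: [0.126, 0.015, 0.992, -0.003]
wrist_force: [-0.2, 0.4, -0.2]
opening: 0.845
grip_force: 0.0
```

Call:
drive_tool:
  increments:
    - [[0, 0, 0, 0, 0, 0, 75], [0, 0, 0, -0.05, 0, 0.3, 75], [0, 0, 0, -0.2, 0, 0.7, 75], [0, 0, 0, -0.2, 0, 0.8, 75], [0, 0, 0, -0.2, 0, 0.8, 75]]

```text
time_s: 23.5
tool_pos: [457.3, 205.9, 95.4]
tool_rot: [0.126, 0.015, 0.992, -0.003]
wrist_force: [-0.0, -0.2, -0.7]
opening: 0.879
grip_force: 0.0
```

Call:
drive_tool:
  increments:
    - [[0, 0, 0, -0.2, 0, 0.9, 75], [0, 0, 0, -0.2, 0.3, 0.9, 75], [0, 0, 0, -0.2, 0.9, 0.9, 75], [0, 0, 0, -0.2, 0.9, 0.9, 75], [0, 0, 0, -0.2, 0.9, 0.9, 75]]

```text
time_s: 24.0
tool_pos: [432.2, 281.6, 208.5]
tool_rot: [0.126, 0.016, 0.992, -0.002]
wrist_force: [0.7, 0.3, -1.1]
opening: 0.877
grip_force: 0.0
```

Call:
drive_tool:
  increments:
    - [[0, 0, 0, 0, 0.9, 0.5, 75], [0, 0, 0, 0, 0.9, 0, 75], [0, 0, 0, 0, 0.9, 0, 75], [0, 0, 0, 0, 0, 0, 75], [0, 0, 0, 0, 0, 0, 75]]

```text
time_s: 24.5
tool_pos: [432.4, 348.3, 219.4]
tool_rot: [0.126, 0.015, 0.992, -0.003]
wrist_force: [-0.4, -0.6, 0.5]
opening: 0.876
grip_force: 0.0
```

```bash
python3 - <<'E'
from h import *
a=robot.read_camera('side');b=robot.read_camera('top')
for l in('mould','bar_mid'):
    for n in('top','side'):
        p=robot.pinpoint(n,l)
        if p: print(l,n,p[0])
A=cv2.resize(a[120:320,160:320,::-1],None,fx=3,fy=3,interpolation=cv2.INTER_CUBIC)
B=cv2.resize(b[195:275,90:165,::-1],None,fx=4,fy=4,interpolation=cv2.INTER_CUBIC)
B=cv2.copyMakeBorder(B,0,280,0,0,cv2.BORDER_CONSTANT); cv2.imwrite('pics/fin.png',np.hstack([A,B])); s=robot.sense();print(s['time_s'],s['wrist_force'],s['tool_pos'])
E
```

```text
mould top {'at': [139.9, 229.3], 'confidence': 0.7}
mould side {'at': [242.2, 169.1], 'confidence': 0.97}
bar_mid top {'at': [352.9, 209.7], 'confidence': 0.55}
bar_mid side {'at': [236.8, 258.5], 'confidence': 0.87}
24.8 [ 1.45851955 -0.7909558  -0.4956149 ] [432.81438789 347.83864396 219.49096618]
```

View pics/fin.png

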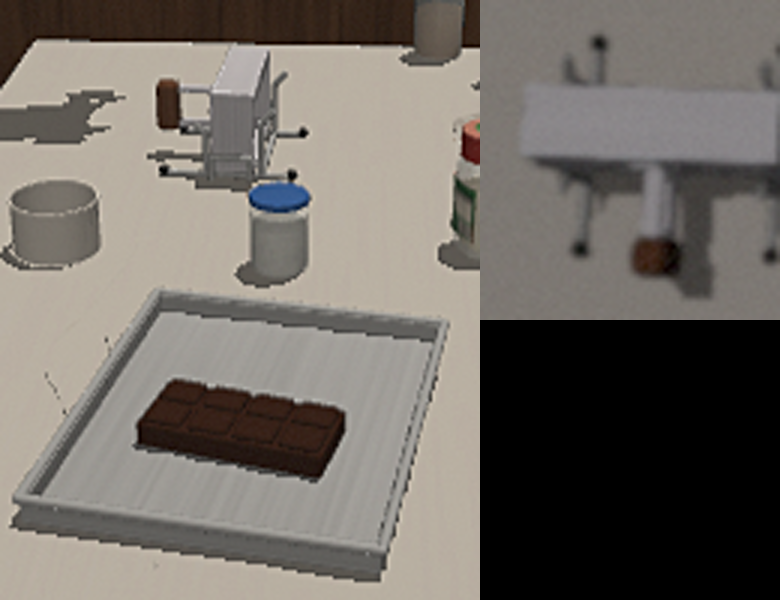

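The bar lies flat on the tray with its pattern up. The mould stands upright in the rack as at the start, and the bystanders haven't moved.

```bash
python3 -c "
from rig import robot
print(robot.job_done())"
```

```text
the job is handed in; nothing more can be done
None
```

I handed the job in at about 25 s: the bar lies flat on the tray, pattern up, and the empty mould is back in the rack on its original edge. The bystanders in the final view stand where they were; no verdict came back at hand-in.

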